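# Hook the parts tray out from under the bench shelf

## Robot

A 6-joint arm with a two-finger parallel gripper is mounted at the origin on the work surface. World frame = base frame: x ahead of the robot, y to its left, z up, the work surface at z = 0. Lengths are in m, angles in degrees, forces in N, time in s.
With the tool pointing down it reaches from about 0.275 to 0.725 m from the base axis. Payload 5.6 kg.
Tool frame: the origin (TCP) lies at the very end of the fingers, on their centre line; the grasp point (between the pads) lies 19 mm behind it; y points along the fingers, z is the direction in which the jaws open and shut, and the axes are right-handed (so a half turn about y gives the same grasp; the last joint's range is limited). The gripper opens to 85 mm and grips with 20 to 120 N. Pads are 22 mm wide; open, the fingers measure 114 mm over their backs; the gripper's body (76 mm by 85 mm) begins 54 mm behind the grasp point. The pads swing forward as they close: fully open they stand 13 mm farther back than shut.
Start: joints at [85.462, 14.616, 6.199, 0, -81.583, -16.306], TCP at [0.196, 0.514, 0.231] pointing down, gripper open.
Joint ranges: [-168.99, 168.99], [-69.2, 112.95], [-62.41, 85.93], [-164.36, 98.24], [-168.68, -3.75], [-174.98, 174.98]. Speed limits (degrees/s): [147.25, 147.25, 180, 180, 180, 180].

## Interface

Orientations are given as [roll, pitch, yaw] about the fixed x, y, z axes, in that order (R = Rz(yaw) Ry(pitch) Rx(roll)).
In Python, from rig import robot gives the robot as it stands.
- The arm moves only by the shell command python3 -m jog 'ROWS' [FORCE]. ROWS is JSON, a list that holds one entry, the list of rows, each a list of 7 numbers: the turn, a rotation vector about the world's x, y, z normalised to -1 to 1, where 1 is pi rad, then the shift along the world's x, y, z normalised to -1 to 1, where 1 is 8 cm, then the closure, from 0 (fully open) to 1 (shut). A call has 1 to 20 rows; each row shifts and turns the commanded pose from where the row before left it; what a row does not reach is not made up. A row lasts 1/12 s, in which the tool goes at most 41.7 mm and 7.16 degrees, less where a joint would pass 70% of its speed; a pose out of reach is approached as far as the arm can. A call with a number of a shift or a turn outside -1 to 1 is refused whole. A call with a gripper value outside its range is refused whole. The fingers move at their own pace and stop on an object; FORCE is the grip in N (left out, the last holds). Time passes only in rows, so rows that do not move let the fingers close. It gives the time, the measured TCP pose, the force and the opening at its end, in the units of the state.
- robot.state(): the state, without advancing time (a new reading comes with each control period).
- robot.get_image(name): name is "side" or "top" or "wrist"; returns a dict with "pixels" (384x512x3 uint8, blue, green, red), "z_map" (384x512 float32, m along the optical axis (not along the pixel's ray), 0 where there is no reading), "mtx" (3x3 intrinsics, pixels), "view" (4x4, takes a point from world to camera coordinates). Camera axes: x right, y down, z forward; pixel columns grow to the right and rows downward; lengths in m; the calibration is good to about 2 mm. A picture is of the moment at which its call begins.
- robot.close_job(): hands the job in, once; it reports no verdict.
The state is a dict: "clock": time; "joint_pos": joint angles; "joint_velocities": joint speeds; "joint_torque": joint torques, N m; "position": TCP position; "eef_rot": TCP orientation; "contact_force": force on the tool from outside, world axes, zero at the start; "ft_torque": the same for the moment, N m; "grip_width": opening from 0.0 (shut) to 1.0 (fully open).
Only numpy, scipy, OpenCV 4.12 (cv2) and the standard library are available. Lean on these libraries where they do the work, as an engineer would, in place of code of your own. Each camera call takes 0.05 s, during which the arm holds its last target. There are 200 camera calls.

## Task

Take the small pull hook from its rubber mat, reach it under the bench shelf, drop its tip behind the front lip of the open grey parts tray and drag the tray forward until it sits square against the brass buffer strip of the stop bar, snugging it there for a moment with a steady press of about 10 N; never let the hook load the tray with more than 16 N, and never touch the tray with the gripper or arm. Leave the tray there, lift the hook out, stand it back upright on its mat and let go, leaving the white lidded box and the little pot beside the tray where they were.

Things in the scene. Friction and masses are not known exactly. Their poses are not given: they have to be found in the camera images.
- shelf: Fixed bench shelf, 200 deep (x) x 364 wide (y) x 128 high: clear board 8 thick, underside 120 up, on two white end panels; open in front and behind, no floor (its contents stand on the bench, z 0). Origin: on the bench under the middle of the front edge; x points into the shelf. Small fixed things on the board's rear half, up to 190 high. Low wooden runners (14 high) join it to the stop bar.
- stop: Fixed wooden stop bar on the bench before the shelf: 16 (x) x 340 (y) x 14 high; origin under its centre, x to the shelf; its shelf-side face is at x 8 (66 before the shelf's front edge). On screws before that face sits a rigid brass buffer strip, 6 thick, 13 high, as wide as the bar, clamped anywhere from 0 to 18 off it (not measured): so the tray's front stops at stop x 14 to 32.
- tray: Open grey parts tray, loose on the bench in the shelf's left or right half, 35 to 65 behind its front edge: 110 deep (x) x 120 wide x 40 high, floor 4. Origin: on the bench under the middle of its front face; x to its rear. Front wall x 0 to 4; behind it an empty trough, x 4 to 40, y -56 to 56; then lower partitions with small metal parts. 0.3 to 0.6 kg, 1 to 4 N to drag.
- tray_lip (a point): Middle of the top of the tray's front wall (lip), 40 above the bench; axes as the tray's.
- hook_grip (a point): Centre of the pull hook's wooden handle, half-way up: handle 90 long (x) x 26 wide (y) x 42 high. A 7 thick steel rod runs from it along +x, axis 10 above this point, to a flat steel tip (x 165 to 170, 20 wide) that points down to the level of the handle's underside, 21 below; rod's underside 27 above the tip's end. Stands upright on the mat. 0.15 kg, centre of mass about 35 ahead.
- hook_tip (a point): Lower edge of the hook's tip, middle of the face that looks back to the handle (165 ahead of the handle's centre and 21 below it); axes as the hook's.
- mat: Flat black rubber mat, 280 (x) x 100 (y) x 3 thick, fixed, at the robot's left or right; origin at the centre of its underside. The hook stands on it lengthways at the start, pointing roughly to the mat's +x.
- box: White lidded box, 110 deep x 104 wide x 50 high, loose under the shelf beside the tray; origin under the middle of its front face. Leave it.
- pot: Small round white pot, 48 across, 34 high, loose, on the bench between the buffer strip and the white box; origin at the centre of its underside. Leave it.
- case: Flat black open case of parts, 200 x 130 x 30 high, fixed, at the side across from the mat; origin at the centre of its underside.
Not all that is in view belongs to the job. There is more than one size of the part that bears hook_grip; the job needs the largest.

How it is judged:
By the outcome, as a careful person would: the job done as asked, in the order asked, and still so for the second after the job is handed in, with the robot touching nothing.
It also fails if it takes over 70 s, if anything falls off the work surface, if the arm or the gripper's body presses on something with over 40 N, if the wrist force passes 120 N, or if a joint passes its speed limit or range.

## Working session

There is one attempt and no reset: what is moved stays moved. The work goes in short steps, Python scripts to look and compute and a shell command to move; the robot and the scene stay as the last step left them, time stands still between calls to the robot, and variables do not carry over. Pictures are saved under pics/ and viewed, about 8 in all and at most 12, crops included, and the job is handed in when it is done.

```bash
ls; mkdir -p pics
cat > h.py <<'E'
import numpy as np, cv2
from rig import robot
def grab(n):
    d=robot.get_image(n); np.savez(f'pics/{n}.npz',**d); return d
def pts(d):
    z=d['z_map']; K=d['mtx']; v,u=np.mgrid[:z.shape[0],:z.shape[1]]
    P=np.stack([(u-K[0,2])/K[0,0]*z,(v-K[1,2])/K[1,1]*z,z],-1)
    T=np.linalg.inv(d['view']); return P@T[:3,:3].T+T[:3,3]
def plane(d,uv,h):
    K=d['mtx'];T=np.linalg.inv(d['view']); uv=np.atleast_2d(uv).astype(float)
    r=np.c_[(uv-[K[0,2],K[1,2]])/[K[0,0],K[1,1]],np.ones(len(uv))]@T[:3,:3].T
    o=T[:3,3]; return o+r*((h-o[2])/r[:,2])[:,None]
E
python3 - <<'E'
from h import *
for n in ['top','side']:
    d=grab(n); cv2.imwrite(f'pics/{n}0.png',cv2.resize(d['pixels'],(800,600),interpolation=cv2.INTER_CUBIC)); print(n,d['mtx'].round(1).tolist(),np.linalg.inv(d['view']).round(3).tolist())
print(robot.state())
E
```

```text
pics
top [[498.6, 0.0, 256.6], [0.0, 498.6, 203.8], [0.0, 0.0, 1.0]] [[-0.015, -0.989, 0.148, 0.26], [-1.0, 0.015, 0.002, -0.015], [-0.004, -0.148, -0.989, 1.414], [0.0, 0.0, 0.0, 1.0]]
side [[496.4, 0.0, 257.8], [0.0, 496.4, 194.2], [0.0, 0.0, 1.0]] [[0.694, -0.355, 0.626, -0.546], [-0.72, -0.368, 0.589, -0.95], [0.021, -0.859, -0.511, 0.867], [0.0, 0.0, 0.0, 1.0]]
{'clock': 0.1, 'joint_pos': array([ 8.54662939e+01,  1.46514608e+01,  6.13959575e+00, -2.31905734e-02,
       -8.15823692e+01, -1.63068894e+01]), 'joint_velocities': array([ 0.07311569, -0.0596674 ,  0.0481813 ,  0.1400204 , -0.01826533,
       -0.03927564]), 'joint_torque': array([-2.12500236e-03, -3.87604630e+01,  2.38476205e+01,  5.37785366e+00,
       -3.75665855e-03,  1.53721825e-06]), 'position': array([0.19546773, 0.51364185, 0.23048269]), 'eef_rot': array([-8.99031162e+01,  4.44698325e-03,  1.59155995e+02]), 'contact_force': array([ 0.05146068,  0.10813753, -0.59972417]), 'ft_torque': array([ 0.02678663,  0.04374165, -0.04446947]), 'grip_width': 0.998762117682908}
```

View pics/top0.png

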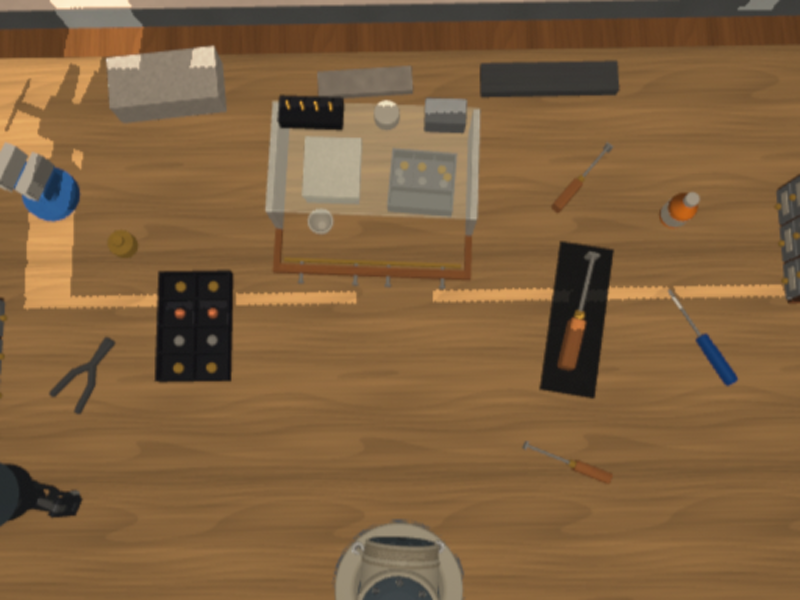

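View pics/side0.png

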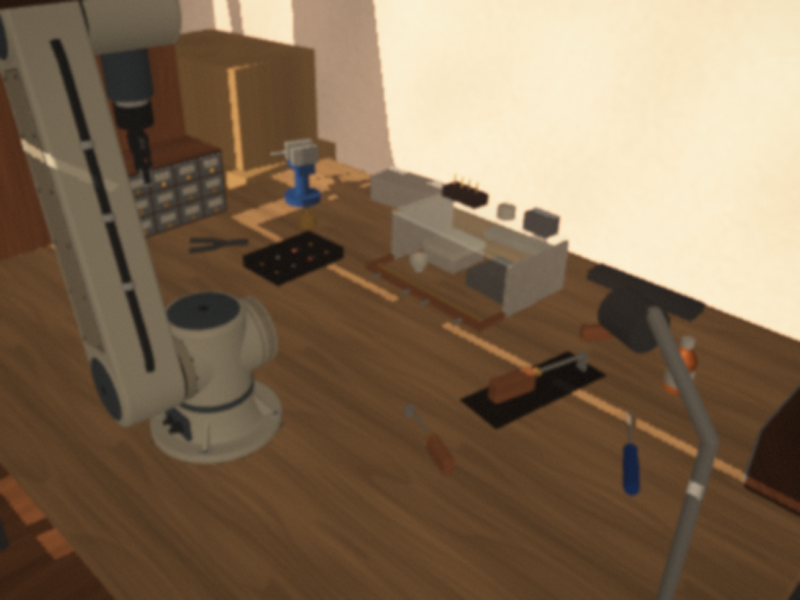

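Top view: mat and hook are on the robot's right (hook handle ~(570,342), tip ~(592,256)). The tray is in the shelf's right half (~(422,182)), with the box on the left and the pot at (320,221). The brass strip is at ~row 263. Side view agrees.

Run:
```python
from h import *
d=dict(np.load('pics/top.npz')); im=d['pixels']; P=pts(d)
c=np.zeros((600,800,3),np.uint8)
a=cv2.resize(im[55:185,165:315],None,fx=4,fy=4,interpolation=cv2.INTER_CUBIC); c[:520,:600]=a
b=cv2.resize(im[152:257,344:394],None,fx=4,fy=4,interpolation=cv2.INTER_CUBIC); c[:420,600:]=b
cv2.imwrite('pics/crop1.png',c)
hsv=cv2.cvtColor(im,cv2.COLOR_BGR2HSV)
for v,u in [(118,270),(130,270),(140,270),(170,240),(166,240),(168,240),(173,240),(215,365),(195,370),(180,375),(165,378),(107,213),(141,205)]:
    print((u,v),hsv[v,u],P[v,u].round(4))
# mat
g=np.zeros(im.shape[:2],np.uint8); g[150:260,340:400]=1
dark=((hsv[...,2]<60)&(g>0)).astype(np.uint8)
br=((hsv[...,2]>=60)&(P[...,2]>0.025)&(g>0)).astype(np.uint8)
for nm,m,h in [('mat',dark,.003)]:
    m=cv2.morphologyEx(m,cv2.MORPH_CLOSE,np.ones((9,9)))
    k=max(cv2.findContours(m,0,2)[0],key=cv2.contourArea); bx=cv2.boxPoints(cv2.minAreaRect(k)); print(nm,bx.round(1).tolist(),plane(d,bx,h).round(4).tolist())
m=(P[...,2]>0.03)&(g>0); q=P[m]; print(len(q),q.min(0),q.max(0))
print('hook pts z>38'); q=P[(P[...,2]>.038)&(g>0)]; print(len(q), cv2.minAreaRect(q[:,:2].astype(np.float32)*1000))
q=P[(P[...,2]>.02)&(g>0)]; print(cv2.minAreaRect(q[:,:2].astype(np.float32)*1000))
```

```text
(270, 118) [ 21  32 134] [ 0.6845 -0.0524  0.1275]
(270, 130) [ 24  30 127] [ 0.6507 -0.0517  0.1292]
(270, 140) [ 16 140 137] [ 0.6591 -0.0548  0.0027]
(240, 170) [ 15 159 125] [0.5714 0.0337 0.001 ]
(240, 166) [ 17 150 126] [ 0.584   0.0337 -0.0022]
(240, 168) [ 19 177 130] [0.5752 0.0333 0.0107]
(240, 173) [ 13 173 122] [0.561  0.0335 0.0083]
(365, 215) [ 13 174 123] [ 0.429  -0.3116  0.047 ]
(370, 195) [17 41 44] [ 0.4927 -0.3393 -0.0016]
(375, 180) [ 19  42 104] [ 0.5302 -0.3482  0.0301]
(378, 165) [17 41 99] [ 0.5719 -0.3573  0.0363]
(213, 107) [ 21  49 183] [0.7175 0.1001 0.1278]
(205, 141) [ 19  55 152] [0.6568 0.134  0.0107]
mat [[345.3999938964844, 249.3000030517578], [358.1000061035156, 154.5], [392.3999938964844, 159.10000610351562], [379.70001220703125, 253.89999389648438]] [[0.3378, -0.2614, 0.003], [0.6116, -0.3094, 0.003], [0.5964, -0.4081, 0.003], [0.3235, -0.3575, 0.003]]
502 [ 0.25969198 -0.37224503  0.0301113 ] [ 0.58419579 -0.01516872  1.41361716]
hook pts z>38
394 ((378.9666748046875, -230.68988037109375), (124.61561584472656, 476.6279602050781), 43.61335372924805)
((380.559814453125, -231.79751586914062), (125.8738784790039, 479.8997802734375), 43.85643768310547)
```

View pics/crop1.png

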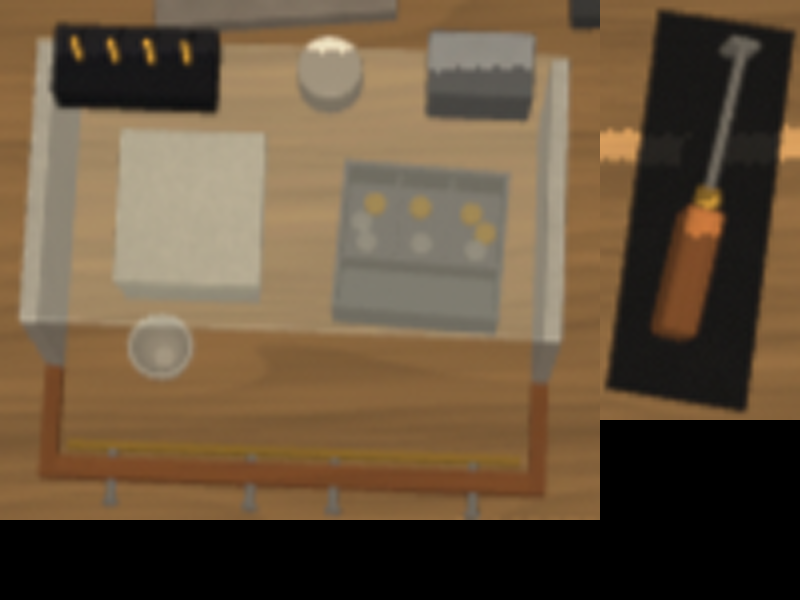

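Crop: tray lip runs roughly from (334,305) to (498,318) in the crop, pot at (160,346), brass strip rows ~443 (left) to 461 (right). Hook handle runs (676,335)–(706,212), tip (740,45).

Run:
```python
from h import *
d=dict(np.load('pics/top.npz'))
s=lambda *p:np.array(p)/4+[165,55]-.375
hk=lambda *p:(np.array(p)-[600,0])/4+[344,152]-.375
def show(n,uv,h):
    q=plane(d,uv,h)[:,:2]; dd=q[1]-q[0]; print(n,(q*1000).round(1).tolist(),'ang',np.degrees(np.arctan2(dd[1],dd[0])).round(2),'len',(np.linalg.norm(dd)*1000).round(1))
show('shelf edge R->L',s((560,342),(22,322)),.128)
show('tray rear R->L',s((509,173),(347,160)),.04)
show('tray front bottom',s((496,333),(332,320)),.0)
show('tray left side f->r',s((335,305),(347,160)),.04)
show('bar front bottom/top edge R->L',s((540,493),(45,478)),.014)
show('brass top mid',s((520,461),(70,444)),.013)
show('hook axis base->tip',hk((675,337),(705,210)),.045)
show('rod',hk((710,185),(740,50)),.037)
show('pot',s((160,346),(160,347)),.034)
# brass segmentation and bar edges by column profile
im=d['pixels'];hsv=cv2.cvtColor(im,cv2.COLOR_BGR2HSV)
for u in [190,215,260,290]:
    print(u,[(v,*hsv[v,u].tolist()) for v in range(160,180)])
```

```text
shelf edge R->L [[621.8, -143.2], [641.3, 214.5]] ang 86.89 len 358.3
tray rear R->L [[772.4, -119.0], [784.1, -2.6]] ang 84.27 len 116.9
tray front bottom [[665.4, -109.4], [677.1, 10.3]] ang 84.4 len 120.3
tray left side f->r [[676.3, 7.4], [784.1, -2.6]] ang -5.29 len 108.3
bar front bottom/top edge R->L [[542.9, -137.0], [559.4, 217.1]] ang 87.33 len 354.6
brass top mid [[566.7, -123.4], [584.3, 199.5]] ang 86.89 len 323.5
hook axis base->tip [[371.6, -302.1], [459.4, -327.0]] ang -15.81 len 91.3
rod [[478.2, -333.2], [574.3, -359.0]] ang -15.07 len 99.5
pot [[649.9, 132.6], [649.2, 132.6]] ang -179.97 len 0.7
190 [(160, 16, 142, 129), (161, 16, 142, 131), (162, 16, 141, 125), (163, 16, 142, 122), (164, 17, 149, 123), (165, 18, 170, 132), (166, 19, 179, 131), (167, 19, 166, 121), (168, 16, 153, 123), (169, 14, 163, 125), (170, 13, 174, 126), (171, 13, 173, 125), (172, 12, 176, 123), (173, 12, 174, 119), (174, 12, 164, 107), (175, 15, 148, 117), (176, 15, 140, 135), (177, 15, 138, 140), (178, 15, 137, 134), (179, 16, 127, 130)]
215 [(160, 16, 142, 126), (161, 15, 142, 126), (162, 
[... 521 characters left out ...]
), (167, 17, 155, 132), (168, 19, 173, 136), (169, 19, 176, 129), (170, 18, 159, 128), (171, 15, 159, 127), (172, 13, 166, 121), (173, 12, 172, 117), (174, 12, 173, 118), (175, 12, 173, 118), (176, 12, 172, 113), (177, 13, 163, 108), (178, 15, 144, 122), (179, 16, 140, 129)]
290 [(160, 16, 141, 128), (161, 16, 142, 124), (162, 15, 142, 122), (163, 16, 141, 119), (164, 15, 141, 123), (165, 16, 141, 125), (166, 16, 142, 126), (167, 16, 144, 131), (168, 17, 155, 135), (169, 18, 171, 137), (170, 19, 176, 129), (171, 18, 164, 123), (172, 15, 160, 123), (173, 13, 168, 123), (174, 12, 173, 122), (175, 13, 174, 123), (176, 12, 171, 122), (177, 13, 174, 119), (178, 13, 168, 106), (179, 15, 148, 121)]
```

```bash
python3 -m jog '[[[0,0,0.01,0.21,-0.345,0,0],[0,0,0.01,0.21,-0.345,0,0],[0,0,0.01,0.21,-0.345,0,0],[0,0,0,0.21,-0.345,0,0],[0,0,0,0.21,-0.345,0,0],[0,0,0,0.21,-0.345,0,0],[0,0,0,0.21,-0.345,0,0],[0,0,0,0.21,-0.345,0,0],[0,0,0,0.21,-0.345,0,0],[0,0,0,0.21,-0.345,0,0],[0,0,0,0.21,-0.345,0,0],[0,0,0,0.21,-0.345,0,0],[0,0,0,0.21,-0.345,0,0],[0,0,0,0.21,-0.345,0,0],[0,0,0,0.21,-0.345,0,0]]]'
python3 -m jog '[[[0,0,0,-0.03,-0.37,0,0],[0,0,0,-0.03,-0.37,0,0],[0,0,0,-0.03,-0.37,0,0],[0,0,0,-0.03,-0.37,0,0],[0,0,0,-0.03,-0.37,0,0],[0,0,0,-0.03,-0.37,0,0],[0,0,0,-0.03,-0.37,0,0],[0,0,0,-0.03,-0.37,0,0],[0,0,0,-0.03,-0.37,0,0],[0,0,0,-0.03,-0.37,0,0],[0,0,0,-0.03,-0.37,-0.2,0],[0,0,0,-0.03,-0.37,-0.2,0],[0,0,0,-0.03,-0.37,-0.2,0],[0,0,0,-0.03,-0.37,-0.2,0],[0,0,0,0,0,0,0],[0,0,0,0,0,0,0]]]'
python3 - <<'E'
from h import *
d=grab('wrist'); cv2.imwrite('pics/w1.png',d['pixels']); print(np.linalg.inv(d['view']).round(3).tolist(),d['mtx'].tolist())
P=pts(d); print(P[::48,::64,2].round(3))
E
```

```text
clock: 1.35
position: [0.4479, 0.0984, 0.2311]
eef_rot: [-90.0, -0.0, 164.6]
contact_force: [0.5, 0.8, -0.2]
grip_width: 1.0
clock: 2.68
position: [0.4128, -0.3152, 0.1655]
eef_rot: [-90.0, -0.2, 164.4]
contact_force: [0.4, 0.1, 0.9]
grip_width: 0.998
[[-0.269, -0.928, -0.257, 0.478], [-0.963, 0.259, 0.073, -0.334], [-0.001, 0.267, -0.964, 0.308], [0.0, 0.0, 0.0, 1.0]] [[273.3748474214321, 0.0, 255.2011693051603], [0.0, 273.3748474214321, 198.84312065164931], [0.0, 0.0, 1.0]]
[[ 0.032  0.001  0.001 -0.001  0.038 -0.002 -0.001 -0.   ]
 [ 0.     0.    -0.    -0.001  0.039 -0.001  0.     0.001]
 [ 0.013  0.001 -0.001  0.001  0.037 -0.001 -0.001  0.   ]
 [ 0.001 -0.001 -0.001 -0.001  0.045  0.     0.001 -0.001]
 [ 0.    -0.     0.     0.001  0.046  0.001  0.    -0.001]
 [-0.001 -0.     0.     0.     0.003 -0.    -0.001 -0.   ]
 [ 0.     0.226  0.225  0.     0.    -0.     0.226  0.225]
 [ 0.248  0.234  0.253  0.246  0.246  0.247  0.254  0.234]]
```

View pics/w1.png

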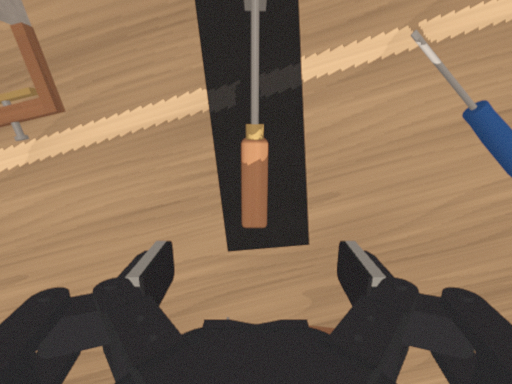

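Wrist view: hook upright; handle (255,135)–(255,228), tip top at (255,5), well aligned with the gripper.

Run:
```python
from h import *
d=dict(np.load('pics/wrist.npz')); P=pts(d)
g=np.zeros(P.shape[:2],bool); g[:235,225:290]=1
q=P[g&(P[...,2]>.041)&(P[...,2]<.06)]
r=cv2.minAreaRect(q[:,:2].astype(np.float32)*1000); print('handle top',len(q),r, q[:,2].max())
b=cv2.boxPoints(r); print(b.round(1).tolist())
q=P[g&(P[...,2]>.02)&(P[...,2]<.06)]; print('all',cv2.minAreaRect(q[:,:2].astype(np.float32)*1000))
print('rear',plane(d,[255,228],.035),'front shoulder',plane(d,[255,136],.045),'tip end',plane(d,[255,2],.037))
m=P[...,2]; print('mat z',np.median(m[190:230,280:295]))
print(robot.state()['position'])
```

```text
handle top 2417 ((427.2880554199219, -318.88848876953125), (25.78817367553711, 103.70722961425781), 73.64938354492188) 0.047470583901435826
[[373.8999938964844, -316.70001220703125], [473.3999938964844, -345.8999938964844], [480.70001220703125, -321.1000061035156], [381.20001220703125, -291.8999938964844]]
all ((478.501220703125, -333.926513671875), (25.81680679321289, 210.8221893310547), 73.63297271728516)
rear [[ 0.37400853 -0.3039829   0.035     ]] front shoulder [[ 0.46672112 -0.32991449  0.045     ]] tip end [[ 0.57433692 -0.35997363  0.037     ]]
mat z 0.002927342610430206
[ 0.41355588 -0.31462731  0.16665406]
```

```bash
python3 -m jog '[[[0,0,-0.0045,0.05,-0.015,-0.18,0],[0,0,0,0.05,-0.015,-0.18,0],[0,0,0,0.048,-0.016,-0.18,0],[0,0,0,0,0,-0.18,0],[0,0,0,0,0,-0.18,0],[0,0,0,0,0,-0.18,0],[0,0,0,0,0,-0.18,0],[0,0,0,0,0,-0.18,0],[0,0,0,0,0,-0.18,0],[0,0,0,0,0,-0.18,0],[0,0,0,0,0,-0.05,0],[0,0,0,0,0,-0.05,0],[0,0,0,0,0,-0.04,0],[0,0,0,0,0,0,0]]]' 100
python3 -m jog '[[[0,0,0,0,0,0,1],[0,0,0,0,0,0,1],[0,0,0,0,0,0,1],[0,0,0,0,0,0,1],[0,0,0,0,0,0,1],[0,0,0,0,0,0,1],[0,0,0,0,0,0,1],[0,0,0,0,0,0,1],[0,0,0,0,0,0,1],[0,0,0,0,0,0,1]]]' 100
```

```text
clock: 3.9
position: [0.4264, -0.3178, 0.0124]
eef_rot: [-90.0, 0.0, 163.8]
contact_force: [0.1, -0.1, -0.8]
grip_width: 1.004
clock: 4.73
position: [0.4263, -0.3183, 0.0126]
eef_rot: [-90.0, 0.1, 163.8]
contact_force: [0.8, 0.2, 5.3]
grip_width: 0.293
```

```bash
python3 -m jog '[[[0,0,0,0,0,0.05,1],[0,0,0,0,0,0.145,1],[0,0,0,0,0,0.2,1],[0,0,0,0,0,0.2,1],[0,0,0,0,0,0.18,1],[0,0,0.018,0,0.15,0,1],[0,0,0.018,-0.0145,0.294,0,1],[0,0,0.018,-0.0145,0.294,0,1],[0,0,0.018,-0.0145,0.294,0,1],[0,0,0,-0.0145,0.294,0,1],[0,0,0,-0.0145,0.294,0,1],[0,0,0,-0.0145,0.294,0,1],[0,0,0,-0.0145,0.294,0,1],[0,0,0,-0.0145,0.294,0,1],[0,0,0,-0.0145,0.294,0,1],[0,0,0,-0.0145,0.294,0,1],[0,0,0,-0.0145,0.294,0,1],[0,0,0,0,0.147,0,1],[0,0,0,0,0,0,1],[0,0,0,0,0,0,1]]]'
python3 - <<'E'
from h import *
print(robot.state())
for n in ['top','wrist']: 
    d=grab(n); P=pts(d)
    if n=='wrist': cv2.imwrite('pics/w2.png',d['pixels'])
    else: cv2.imwrite('pics/t2.png',cv2.resize(d['pixels'][60:230,200:330],None,fx=4,fy=3.5))
E
```

```text
clock: 6.4
position: [0.4127, -0.0353, 0.0738]
eef_rot: [-90.0, -0.1, 176.8]
contact_force: [0.4, -0.6, -1.6]
grip_width: 0.288
{'clock': 6.4, 'joint_pos': array([ 1.69830684e+01,  6.22067947e+00, -2.87771378e+01, -1.44925161e-02,
       -5.50554213e+01,  6.98141676e+01]), 'joint_velocities': array([-1.72785361,  0.20375812,  0.19698115,  0.17174119,  0.01892868,
        0.33636062]), 'joint_torque': array([  0.74165108, -26.81782365,  20.26414812,   4.60230634,
         0.0588428 ,  -0.10693841]), 'position': array([ 0.41270203, -0.0353194 ,  0.07382532]), 'eef_rot': array([-8.99927716e+01, -5.40659481e-02,  1.76788926e+02]), 'contact_force': array([ 0.41209146, -0.61284572, -1.62823436]), 'ft_torque': array([0.00328738, 0.04214908, 0.00483077]), 'grip_width': 0.2878025121597153}
```

View pics/w2.png

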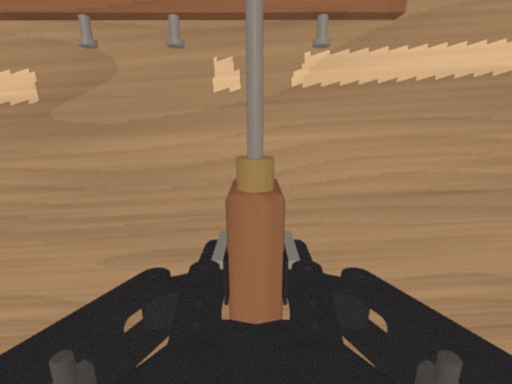

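Wrist view: the hook is held centrally, with the rod straight along column ~255.

Run:
```python
from h import *
d=dict(np.load('pics/wrist.npz')); P=pts(d)
for v in (5,40,80,120,145,172,200,240): print(v,P[v,253:259].mean(0).round(4))
d=grab('side'); P=pts(d)
T=d['view']; p=T@np.array([.5717,-.045,.07,1]); uv=d['mtx']@p[:3]/p[2]; print(uv)
u,v=uv[:2].astype(int)
cv2.imwrite('pics/s2.png',cv2.resize(d['pixels'][v-60:v+60,u-90:u+70],None,fx=5,fy=5,interpolation=cv2.INTER_CUBIC))
```

```text
5 [ 0.5227 -0.0423  0.0986]
40 [ 0.511  -0.0417  0.0985]
80 [ 0.4967 -0.0409  0.0989]
120 [ 0.4814 -0.04    0.0986]
145 [ 0.4712 -0.0394  0.0986]
172 [ 0.4606 -0.0388  0.1041]
200 [ 0.449  -0.0382  0.1059]
240 [ 0.431  -0.0371  0.1062]
[290.28031599 180.58688854   1.        ]
```

View pics/s2.png

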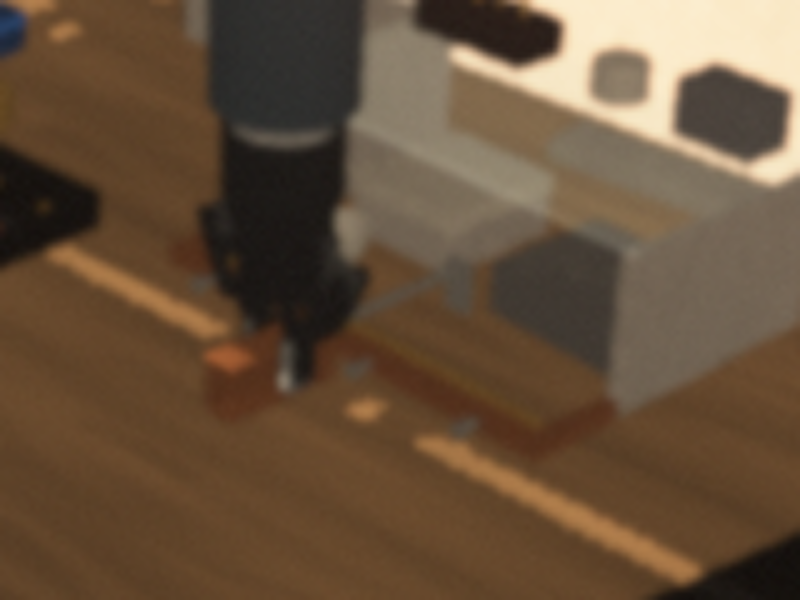

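Side view: tip at crop (458,285), approaching the shelf front, level. I'll reach in and lower it carefully.

```bash
python3 -m jog '[[[0,0,0,0.1,-0.006,0,1],[0,0,0,0.2,-0.012,0,1],[0,0,0,0.2,-0.012,0,1],[0,0,0,0.2,-0.012,0,1],[0,0,0,0.2,-0.012,0,1],[0,0,0,0.2,-0.012,0,1],[0,0,0,0.2,-0.012,0,1],[0,0,0,0.14,-0.008,0,1],[0,0,0,0.06,0,0,1],[0,0,0,0,0,0,1],[0,0,0,0,0,0,1]]]'
python3 - <<'E'
from h import *
d=grab('top'); cv2.imwrite('pics/t3.png',cv2.resize(d['pixels'][70:190,205:335],None,fx=5,fy=5,interpolation=cv2.INTER_CUBIC))
d=grab('wrist'); P=pts(d)
for h in (.04,.0): 
    for p in [(.671,-.05),(.691,-.052)]:
        q=d['view']@np.array([*p,h,1]); print(p,h,(d['mtx']@q[:3]/q[2])[:2])
E
```

```text
clock: 7.47
position: [0.5328, -0.0429, 0.0736]
eef_rot: [-90.0, -0.1, 176.7]
contact_force: [-0.4, 0.8, -1.2]
grip_width: 0.294
(0.671, -0.05) 0.04 [253.5066494   -9.95096468]
(0.691, -0.052) 0.04 [255.01259594 -53.79290463]
(0.671, -0.05) 0.0 [253.8866641   17.25913006]
(0.691, -0.052) 0.0 [255.08882074 -16.63919417]
```

View pics/t3.png

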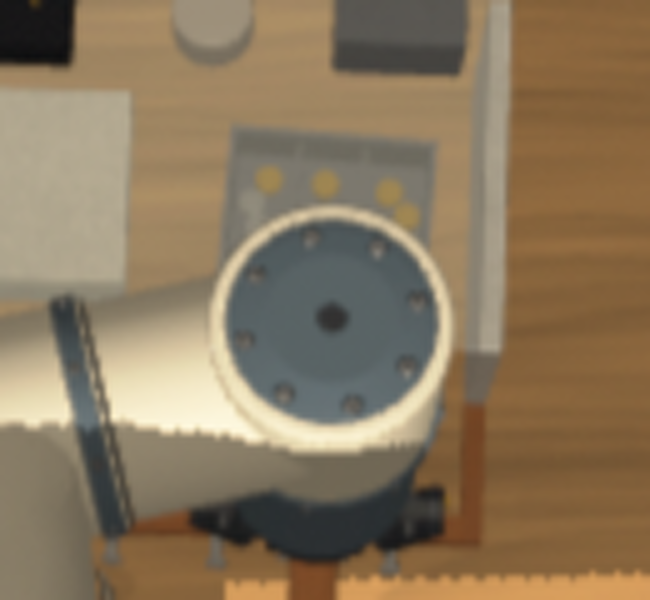

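The top view shows the wrist occluding the tip, so I lower in guarded steps on force.

```bash
python3 -m jog '[[[0,0,0,0,0,-0.1,1],[0,0,0,0,0,-0.1,1],[0,0,0,0,0,-0.08,1],[0,0,0,0,0,-0.04,1],[0,0,0,0,0,0,1]]]'
python3 -m jog '[[[0,0,0,0,0,-0.04,1],[0,0,0,0,0,-0.04,1],[0,0,0,0,0,0,1]]]'
python3 -m jog '[[[0,0,0,0,0,-0.04,1],[0,0,0,0,0,-0.05,1],[0,0,0,0,0,-0.04,1],[0,0,0,0,0,-0.03,1],[0,0,0,0,0,0,1],[0,0,0,0,0,0,1]]]'
```

```text
clock: 7.98
position: [0.5322, -0.0425, 0.0471]
eef_rot: [-90.0, -0.1, 176.7]
contact_force: [0.0, -0.1, -1.5]
grip_width: 0.291
clock: 8.23
position: [0.5328, -0.0424, 0.0415]
eef_rot: [-90.0, -0.0, 176.7]
contact_force: [0.4, -1.7, -2.5]
grip_width: 0.291
clock: 8.73
position: [0.5331, -0.0425, 0.0291]
eef_rot: [-90.0, -0.0, 176.7]
contact_force: [0.4, -0.1, -2.3]
grip_width: 0.288
```

```bash
python3 -m jog '[[[0,0,0,-0.025,0.0014,0,1],[0,0,0,-0.025,0.0014,0,1],[0,0,0,-0.025,0.0014,0,1],[0,0,0,-0.025,0.0014,0,1],[0,0,0,-0.025,0.0014,0,1],[0,0,0,-0.025,0.0014,0,1],[0,0,0,-0.02,0.001,0,1],[0,0,0,-0.02,0.001,0,1],[0,0,0,-0.02,0.001,0,1],[0,0,0,-0.02,0.001,0,1],[0,0,0,-0.02,0.001,0,1],[0,0,0,-0.02,0.001,0,1]]]'
python3 -m jog '[[[0,0,0,-0.02,0.001,0,1],[0,0,0,-0.02,0.001,0,1],[0,0,0,-0.02,0.001,0,1],[0,0,0,-0.02,0.001,0,1],[0,0,0,-0.02,0.001,0,1]]]'
```

```text
clock: 9.73
position: [0.5118, -0.0413, 0.0294]
eef_rot: [-90.0, 0.0, 176.7]
contact_force: [2.0, 0.1, -1.8]
grip_width: 0.286
clock: 10.15
position: [0.5035, -0.0409, 0.0294]
eef_rot: [-90.0, 0.0, 176.7]
contact_force: [2.0, -0.8, -2.0]
grip_width: 0.291
```

```bash
python3 -m jog '[[[0,0,0,-0.03,0.0016,0,1],[0,0,0,-0.03,0.0016,0,1],[0,0,0,-0.03,0.0016,0,1],[0,0,0,-0.03,0.0016,0,1],[0,0,0,-0.03,0.0016,0,1],[0,0,0,-0.03,0.0016,0,1],[0,0,0,-0.03,0.0016,0,1],[0,0,0,-0.03,0.0016,0,1],[0,0,0,-0.03,0.0016,0,1],[0,0,0,-0.03,0.0016,0,1],[0,0,0,-0.03,0.0016,0,1],[0,0,0,-0.03,0.0016,0,1],[0,0,0,-0.03,0.0016,0,1],[0,0,0,-0.03,0.0016,0,1],[0,0,0,-0.03,0.0016,0,1],[0,0,0,-0.03,0.0016,0,1],[0,0,0,-0.03,0.0016,0,1],[0,0,0,-0.03,0.0016,0,1],[0,0,0,-0.03,0.0016,0,1],[0,0,0,-0.03,0.0016,0,1]]]'
python3 -m jog '[[[0,0,0,-0.025,0.0014,0,1],[0,0,0,-0.025,0.0014,0,1],[0,0,0,-0.025,0.0014,0,1],[0,0,0,-0.025,0.0014,0,1],[0,0,0,-0.025,0.0014,0,1],[0,0,0,-0.025,0.0014,0,1],[0,0,0,-0.02,0.001,0,1],[0,0,0,-0.02,0.001,0,1],[0,0,0,-0.01,0.0005,0,1]]]'
python3 - <<'E'
from h import *
robot.state()
d=grab('wrist'); cv2.imwrite('pics/w3.png',d['pixels'])
E
```

```text
clock: 11.82
position: [0.4553, -0.0383, 0.0293]
eef_rot: [-90.0, 0.0, 176.7]
contact_force: [2.4, 0.2, -1.4]
grip_width: 0.291
clock: 12.57
position: [0.4393, -0.0375, 0.0293]
eef_rot: [-90.0, -0.0, 176.7]
contact_force: [2.6, -0.6, -2.3]
grip_width: 0.293
```

View pics/w3.png

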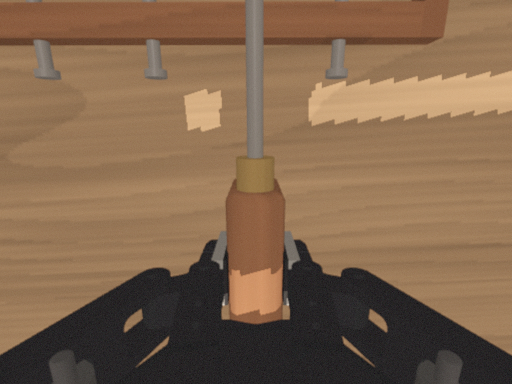

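Wrist view: bar at rows 5–40, handle held steady; the brass is out of view. I continue on force.

```bash
python3 -m jog '[[[0,0,0,-0.015,0.0008,0,1],[0,0,0,-0.015,0.0008,0,1],[0,0,0,-0.015,0.0008,0,1],[0,0,0,-0.015,0.0008,0,1],[0,0,0,-0.015,0.0008,0,1],[0,0,0,-0.015,0.0008,0,1],[0,0,0,-0.015,0.0008,0,1],[0,0,0,-0.015,0.0008,0,1],[0,0,0,-0.015,0.0008,0,1]]]'
python3 -m jog '[[[0,0,0,-0.008,0.0004,0,1],[0,0,0,-0.008,0.0004,0,1],[0,0,0,-0.008,0.0004,0,1],[0,0,0,-0.008,0.0004,0,1]]]'
python3 -m jog '[[[0,0,0,-0.008,0.0004,0,1],[0,0,0,-0.008,0.0004,0,1],[0,0,0,-0.008,0.0004,0,1]]]'
```

```text
clock: 13.37
position: [0.4286, -0.0369, 0.0293]
eef_rot: [-90.0, -0.0, 176.7]
contact_force: [0.7, -0.3, -1.5]
grip_width: 0.287
clock: 13.7
position: [0.4262, -0.0368, 0.0293]
eef_rot: [-90.0, 0.0, 176.7]
contact_force: [2.7, -0.4, -2.4]
grip_width: 0.291
clock: 13.95
position: [0.4242, -0.0367, 0.0293]
eef_rot: [-90.0, -0.0, 176.7]
contact_force: [3.4, 0.1, -1.5]
grip_width: 0.289
```

```bash
python3 -m jog '[[[0,0,0,-0.008,0.0004,0,1],[0,0,0,-0.006,0.0004,0,1]]]'
python3 -m jog '[[[0,0,0,-0.006,0.0004,0,1],[0,0,0,-0.006,0.0003,0,1]]]'
python3 -m jog '[[[0,0,0,-0.006,0.0003,0,1],[0,0,0,-0.006,0.0003,0,1]]]'
```

```text
clock: 14.12
position: [0.4231, -0.0366, 0.0293]
eef_rot: [-90.0, -0.0, 176.7]
contact_force: [2.3, 0.0, -1.5]
grip_width: 0.292
clock: 14.28
position: [0.4224, -0.0366, 0.0294]
eef_rot: [-90.0, 0.0, 176.7]
contact_force: [3.3, 0.1, -1.7]
grip_width: 0.288
clock: 14.45
position: [0.4224, -0.0364, 0.0296]
eef_rot: [-90.0, 0.1, 176.7]
contact_force: [7.2, -1.8, -3.8]
grip_width: 0.29
```

```bash
python3 -m jog '[[[0,0,0,0,0,0,1],[0,0,0,0,0,0,1]]]'; python3 -m jog '[[[0,0,0,0,0,0,1]]]';python3 -m jog '[[[0,0,0,-0.002,0.0001,0,1],[0,0,0,0,0,0,1]]]'
```

```text
clock: 14.62
position: [0.4224, -0.0364, 0.0296]
eef_rot: [-90.0, 0.1, 176.7]
contact_force: [6.5, -2.0, -4.9]
grip_width: 0.291
clock: 14.7
position: [0.4224, -0.0364, 0.0295]
eef_rot: [-90.0, 0.1, 176.7]
contact_force: [7.0, -0.6, -4.0]
grip_width: 0.285
clock: 14.87
position: [0.4224, -0.0364, 0.0296]
eef_rot: [-90.0, 0.1, 176.7]
contact_force: [7.6, -1.2, -4.7]
grip_width: 0.291
```

```bash
python3 -m jog '[[[0,0,0,-0.003,0.0001,0,1],[0,0,0,-0.002,0.0001,0,1],[0,0,0,0,0,0,1]]]'; python3 -m jog '[[[0,0,0,0,0,0,1]]]'
```

```text
clock: 15.12
position: [0.4224, -0.0364, 0.0297]
eef_rot: [-90.0, 0.2, 176.7]
contact_force: [8.9, -1.6, -5.8]
grip_width: 0.286
clock: 15.2
position: [0.4225, -0.0364, 0.0297]
eef_rot: [-90.0, 0.2, 176.7]
contact_force: [8.0, -1.9, -5.9]
grip_width: 0.288
```

```bash
python3 -m jog '[[[0,0,0,-0.003,0.0001,0,1],[0,0,0,-0.002,0.0001,0,1],[0,0,0,0,0,0,1],[0,0,0,0,0,0,1]]]'; python3 -m jog '[[[0,0,0,0,0,0,1],[0,0,0,0,0,0,1],[0,0,0,0,0,0,1],[0,0,0,0,0,0,1]]]'; python3 -m jog '[[[0,0,0,0,0,0,1],[0,0,0,0,0,0,1],[0,0,0,0,0,0,1],[0,0,0,0,0,0,1]]]'
```

```text
clock: 15.53
position: [0.4224, -0.0363, 0.0298]
eef_rot: [-90.0, 0.2, 176.7]
contact_force: [9.4, -2.9, -6.3]
grip_width: 0.293
clock: 15.87
position: [0.4225, -0.0363, 0.0298]
eef_rot: [-90.0, 0.2, 176.7]
contact_force: [9.1, -2.7, -5.4]
grip_width: 0.29
clock: 16.2
position: [0.4225, -0.0363, 0.0298]
eef_rot: [-90.0, 0.2, 176.7]
contact_force: [10.2, -2.1, -5.8]
grip_width: 0.292
```

Run:
```python
from h import *
s=robot.state(); print(s['ft_torque'])
d=grab('top'); cv2.imwrite('pics/t4.png',cv2.resize(d['pixels'][60:190,200:335],None,fx=5.5,fy=4.6,interpolation=cv2.INTER_CUBIC))
```

```text
[-0.75251648 -2.66981993 -0.26699405]
```

View pics/t4.png

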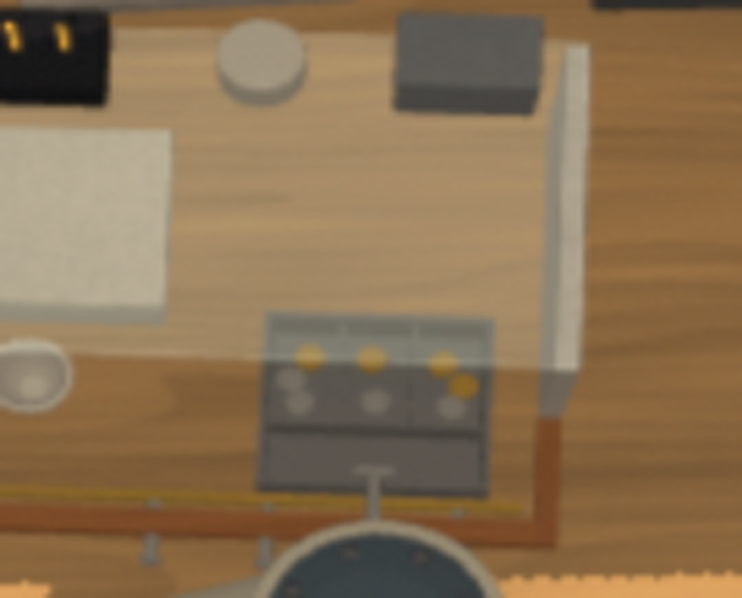

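Top view: tray front at crop rows ~490–497 against the brass (rows ~492–508), tip at (375,470) behind the lip. I'll check squareness and the gap numerically.

Run:
```python
from h import *
d=dict(np.load('pics/top.npz')); im=d['pixels'].astype(int); hsv=cv2.cvtColor(d['pixels'],cv2.COLOR_BGR2HSV)
L=[];B=[];R=[]
for u in list(range(250,263))+list(range(274,287)):
    s=hsv[150:182,u,1].astype(float); g=np.diff(s)
    # tray (low sat) -> brass (high sat)
    k=np.argmax(g[8:24])+8; w=g[k-1:k+2].clip(0); v=150+k+.5+(w*[-1,0,1]).sum()/w.sum(); L.append((u,v))
    r=hsv[120:140,u,1].astype(float); g=-np.diff(r); k=np.argmax(g[1:-1])+1; w=g[k-1:k+2].clip(0); R.append((u,120+k+.5+(w*[-1,0,1]).sum()/w.sum()))
for u in list(range(185,240)):
    h=hsv[155:182,u,1].astype(float); g=np.diff(h); k=np.argmax(g[2:20])+2; w=g[k-1:k+2].clip(0); B.append((u,155+k+.5+(w*[-1,0,1]).sum()/w.sum()))
for n,X,h in [('front@.013',L,.013),('brass rear top',B,.013),('rear top',R,.04)]:
    q=plane(d,X,h)[:,:2]*1000; 
    for _ in range(3):
        a=np.polyfit(q[:,1],q[:,0],1); e=abs(q[:,0]-np.polyval(a,q[:,1])); q=q[e<max(2*np.median(e),.5)]
    print(n,len(q),'yaw',-np.degrees(np.arctan(a[0])).round(2),'x at y=-45',np.polyval(a,-45).round(1), 'rms',e.std().round(2))
P=pts(d)
```

```text
front@.013 26 yaw -3.1 x at y=-45 576.1 rms 0.1
brass rear top 43 yaw -3.2 x at y=-45 574.9 rms 0.12
rear top 22 yaw -3.15 x at y=-45 684.6 rms 0.08
```

Square (tray yaw −3.1 vs brass −3.2) and in contact. Unload gently and lift out.

```bash
python3 -m jog '[[[0,0,0,0.01,-0.0005,0,1],[0,0,0,0.01,-0.0005,0,1],[0,0,0,0.015,-0.001,0,1],[0,0,0,0.025,-0.0014,0,1],[0,0,0,0.04,-0.002,0,1],[0,0,0,0.04,-0.002,0,1],[0,0,0,0.03,-0.0014,0,1],[0,0,0,0,0,0,1]]]'
python3 -m jog '[[[0,0,0,0,0,0.05,1],[0,0,0,0,0,0.1,1],[0,0,0,0,0,0.15,1],[0,0,0,0,0,0.15,1],[0,0,0,0,0,0.12,1],[0,0,0,0,0,0,1],[0,0,0,0,0,0,1]]]'
python3 - <<'E'
from h import *
d=grab('wrist'); P=pts(d)
for v in (5,40,80,120,145,200,240): print(v,P[v,253:259].mean(0).round(4))
E
```

```text
clock: 16.92
position: [0.4343, -0.0372, 0.0292]
eef_rot: [-90.0, -0.0, 176.7]
contact_force: [0.1, -0.7, -0.5]
grip_width: 0.291
clock: 17.5
position: [0.4342, -0.037, 0.0756]
eef_rot: [-90.0, 0.1, 176.7]
contact_force: [0.3, -0.7, -2.4]
grip_width: 0.292
5 [ 0.5442 -0.0436  0.1002]
40 [ 0.5324 -0.043   0.1005]
80 [ 0.518  -0.0421  0.1009]
120 [ 0.5027 -0.0413  0.1006]
145 [ 0.4926 -0.0407  0.101 ]
200 [ 0.4703 -0.0394  0.1075]
240 [ 0.4524 -0.0384  0.108 ]
```

```bash
python3 -m jog '[[[0,0,0,-0.2,0,0,1],[0,0,0,-0.1,-0.15,0,1],[0,0,-0.018,0,-0.294,0,1],[0,0,-0.018,0,-0.294,0,1],[0,0,-0.018,0,-0.294,0,1],[0,0,-0.018,0,-0.294,0,1],[0,0,0,0,-0.294,0,1],[0,0,0,0,-0.294,0,1],[0,0,0,0,-0.294,0,1],[0,0,0,0.04,-0.294,0,1],[0,0,0,0.04,-0.294,0,1],[0,0,0,0.06,-0.294,0,1],[0,0,0,0.06,-0.276,0,1],[0,0,0,0,-0.15,0,1],[0,0,0,0,0,0,1],[0,0,0,0,0,0,1]]]'
python3 -m jog '[[[0,0,0,0,0,-0.15,1],[0,0,0,0,0,-0.2,1],[0,0,0,0,0,-0.2,1],[0,0,0,0,0,-0.1,1],[0,0,0,0,0,-0.04,1],[0,0,0,0,0,0,1]]]'
```

```text
clock: 18.88
position: [0.4249, -0.3186, 0.0741]
eef_rot: [-90.0, -0.1, 163.7]
contact_force: [0.4, -0.9, -1.6]
grip_width: 0.29
clock: 19.38
position: [0.4254, -0.3178, 0.0192]
eef_rot: [-90.0, -0.1, 163.8]
contact_force: [-0.2, 0.3, -1.0]
grip_width: 0.291
```

```bash
python3 -m jog '[[[-0.0013,-0.0043,0,0,0,-0.02,1],[0,0,0,0,0,-0.02,1],[0,0,0,0,0,0,1],[0,0,0,0,0,0,1]]]'
python3 -m jog '[[[0,0,0,0,0,-0.015,1],[0,0,0,0,0,-0.01,1],[0,0,0,0,0,0,1]]]'
python3 -m jog '[[[0,0,0,0,0,-0.01,1],[0,0,0,0,0,0,1],[0,0,0,0,0,0,1]]]'
```

```text
clock: 19.72
position: [0.426, -0.3186, 0.017]
eef_rot: [-90.0, 0.9, 163.7]
contact_force: [0.5, -0.2, -1.5]
grip_width: 0.291
clock: 19.97
position: [0.4258, -0.3184, 0.0144]
eef_rot: [-90.0, 0.8, 163.7]
contact_force: [0.5, -0.5, -1.7]
grip_width: 0.294
clock: 20.22
position: [0.4258, -0.3185, 0.0136]
eef_rot: [-90.0, 0.8, 163.7]
contact_force: [-0.2, -0.3, -1.1]
grip_width: 0.292
```

```bash
python3 -m jog '[[[0,0,0,0,0,-0.01,1],[0,0,0,0,0,0,1],[0,0,0,0,0,0,1]]]'
python3 -m jog '[[[0,0,0,0,0,-0.006,1],[0,0,0,0,0,0,1],[0,0,0,0,0,0,1]]]'
python3 -m jog '[[[0,0,0,0,0,-0.006,1],[0,0,0,0,0,0,1],[0,0,0,0,0,0,1]]]'
```

```text
clock: 20.47
position: [0.426, -0.3186, 0.0132]
eef_rot: [-90.0, 0.8, 163.8]
contact_force: [-0.3, -0.1, 1.1]
grip_width: 0.293
clock: 20.72
position: [0.4261, -0.3186, 0.013]
eef_rot: [-90.0, 0.8, 163.8]
contact_force: [-0.5, 2.1, 5.2]
grip_width: 0.289
clock: 20.97
position: [0.4262, -0.3186, 0.0129]
eef_rot: [-90.0, 0.9, 163.8]
contact_force: [-1.2, 3.0, 8.6]
grip_width: 0.287
```

```bash
python3 -m jog '[[[0,0,0,0,0,0.008,1],[0,0,0,0,0,0,0.6],[0,0,0,0,0,0,0.4],[0,0,0,0,0,0,0.2],[0,0,0,0,0,0,0],[0,0,0,0,0,0,0],[0,0,0,0,0,0,0],[0,0,0,0,0,0,0]]]'
python3 -m jog '[[[0,0,0,0,0,0.05,0],[0,0,0,0,0,0.15,0],[0,0,0,0,0,0.3,0],[0,0,0,0,0,0.4,0],[0,0,0,0,0,0.4,0],[0,0,0,0,0,0.4,0],[0,0,0,0,0,0.4,0],[0,0,0,-0.2,0,0.2,0],[0,0,0,-0.2,0,0,0],[0,0,0,0,0,0,0],[0,0,0,0,0,0,0]]]'
python3 - <<'E'
from h import *
d=grab('wrist'); cv2.imwrite('pics/w5.png',d['pixels']); P=pts(d)
q=P[(P[...,2]>.02)&(P[...,2]<.06)&(np.hypot(P[...,0]-.478,P[...,1]+.334)<.12)]
print(cv2.minAreaRect(q[:,:2].astype(np.float32)*1000),q[:,2].max())
D=dict(np.load('pics/top.npz')); d=grab('top')
a=np.vstack([D['pixels'][60:190,170:330],d['pixels'][60:190,170:330]])
cv2.imwrite('pics/t5.png',cv2.resize(d['pixels'][60:260,170:400],None,fx=3.4,fy=2.9,interpolation=cv2.INTER_CUBIC))
H=cv2.cvtColor(d['pixels'],cv2.COLOR_BGR2HSV)
L=[];B=[]
for u in range(250,287):
    g=np.diff(H[150:182,u,1].astype(float)); k=np.argmax(g[8:24])+8; w=g[k-1:k+2].clip(0); L.append((u,150.5+k+(w*[-1,0,1]).sum()/w.sum()))
q=plane(d,L,.013)[:,:2]*1000; a=np.polyfit(q[:,1],q[:,0],1); print('tray yaw',-np.degrees(np.arctan(a[0])),np.polyval(a,-45))
# box/pot change vs initial? compare images region
print('box+pot region diff vs pull-time', np.abs(d['pixels'][80:160,185:245].astype(int)-D['pixels'][80:160,185:245]).mean())
E
```

```text
clock: 21.63
position: [0.4259, -0.3185, 0.0125]
eef_rot: [-90.0, 0.8, 163.7]
contact_force: [-0.7, -0.3, -0.1]
grip_width: 1.002
clock: 22.55
position: [0.3935, -0.3184, 0.1972]
eef_rot: [-90.0, 0.9, 163.7]
contact_force: [0.1, -0.3, -0.6]
grip_width: 1.001
((479.44757080078125, -333.9036865234375), (25.98593521118164, 209.7574462890625), 74.12107849121094) 0.047153385107524426
tray yaw -3.1704127095975996 576.0786617036498
box+pot region diff vs pull-time 13.767847222222223
```

View pics/w5.png

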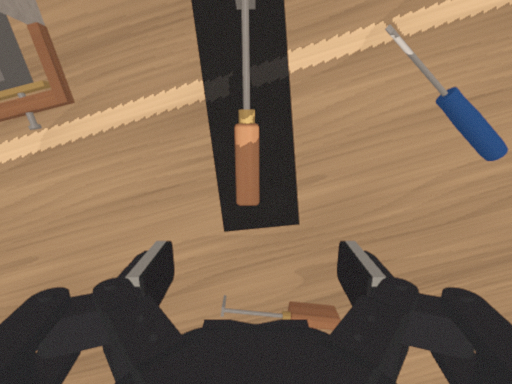

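View pics/t5.png

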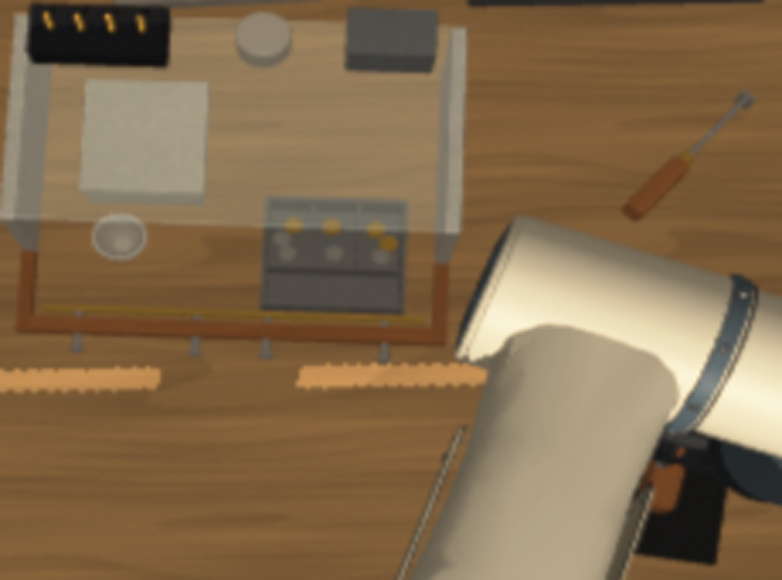

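The hook stands upright on the mat (wrist (247,110)–(247,205)). The tray is square on the brass, and the pot at pixel (205,141) and the box are where they started.

```bash
python3 -c "
from rig import robot
print(robot.state()['clock'],robot.close_job())"
```

```text
the job is handed in; nothing more can be done
22.65 None
```

The tray is against the brass buffer strip, the hook is back on its mat, and I handed the job in at 22.65 s.

- **Pull and press:** The tray took about 2–3 N to drag. I pressed it against the strip for about 1 s at 9–10 N along the pull. Sideways and vertical forces brought the total to about 11 N. The highest reading I saw was well below 16 N, but I only read the force at the end of each move.
- **Tray:** After I let go, its yaw measured −3.2° against −3.2° for the strip. Its front edge measured about 1 mm from the strip face, which is within the 2 mm calibration. I did not see the contact directly, so it rests on that measurement and the force rising there.
- **Hook:** It stands upright on the mat within about 1 mm and 0.5° of where it started. It had tipped about 0.9° in the grip, so I levelled it before setting it down.
- **Box and pot:** The pot is at the same pixel as at the start, and the box looks unmoved. A raw image difference over that area came out at 13.8 rather than near zero. I put that down to changed shadows from the arm and did not check it further.
- **Clearance:** I saw nothing to suggest the gripper or arm touched the tray. The wrist hid the hook tip from the top camera as I lowered it, so I went by force there, and nothing registered.

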